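# Open the praline carrier's gate by its gravity latch

## Task

Open the praline carrier so that its tray can be taken out: lift the thumb latch bar out of its catch, swing the gate wide open towards you, then let the bar back down onto its rest and let go, leaving the gate standing open. The height of the catch is unknown, so feel for it: neither wrench the bar against the catch's lip nor force it up against the stop above, swing the gate gently, and leave everything else on the table where it is.

Things in the scene. Friction and masses are not known exactly. Their poses are not given: they have to be found in the camera images.
- carrier: open-topped plywood crate 250 x 250 mm with 100 mm high side and back walls and a white tray of pralines inside. Fixed to the table, turned by up to about 17 degrees. Origin: centre of its underside; x points from the gate to the back, y towards the hinge side, z up. The gate's plane is at x = -120 mm of this frame.
- catch_post: plywood post, 200 mm high, fixed by the gate's free edge, bearing a C-shaped steel catch open towards the robot. Axes as the carrier's. Origin: on the table below the bar's centre line where it passes the catch, 172 mm from latch_pivot. The catch's lip (10 mm wide along the bar, 8 mm thick, 3 mm in front of the bar) keeps the bar from swinging out. More than 18 N on catch or post is too much.
- gate (a joint): angle of the gate about its upright hinge, rad: 0 closed, growing as its free edge swings out towards the robot (carrier -x), up to 1.75; wide open means beyond 1.2. Plywood, 12 mm thick, 168 mm wide, from 30 to 145 mm above the table. The hinge has a little friction: the gate stays where it is left.
- latch (a joint): bar angle about its pivot on the gate, rad: 0 level on its rest, growing as the free end lifts (up to 0.45); it falls by its weight (0.2 kg). The catch's height is unknown: at the catch the bar must rise 6 to 42 mm to clear the lip; 6 mm above that, a firm rubber stop that yields 1 mm per 7 N (about 12 N per mm at the tab) blocks the bar's way up.
- gate_hinge (a point): point on the gate's vertical hinge axis, 196 mm above the table; with the gate closed the tab is 155 mm from it along carrier -y. Its axes turn with the gate: -y points along the gate to its free edge.
- latch_pivot (a point): centre of the bar's pivot (axis square to the gate's face), 166 mm above the table and 25 mm from the hinge axis along the gate. The steel bar is 10 mm thick, 12 mm high and reaches 190 mm from here to its free end; it lies above the gate's top edge, its centre line at pivot height.
- latch_tab (a point): middle of the upright steel thumb tab on the bar, to be pinched: 12 mm thick across the gate, 24 mm wide along it; its top is 18 mm above this point, the bar's top 24 mm below. It is 130 mm from latch_pivot along the bar, 30 mm above the bar's centre line. Axes turn with bar and gate: x square to the gate's face (pinch along it), -y along the bar to its free end, z up the tab.
- flask: bystander: pinkish drinking bottle, 66 mm wide, 210 mm high; origin centre of underside
- tumbler: bystander: drinking glass, 66 mm wide, 100 mm high, left of the carrier; origin centre of underside
- jar: bystander: small capped jar, 60 mm wide, 70 mm high, right of the catch post; origin centre of underside
- bowl: bystander: steel mixing bowl, 170 mm wide, 75 mm high; origin centre of underside
- dish: bystander: small white cup, 60 mm wide, 35 mm high; origin centre of underside
- spatula: bystander: spatula with wooden handle, 280 mm long, lying flat

How it is judged:
By the outcome, as a careful person would: the job done as asked, in the order asked, and still so for the second after the job is handed in, with the robot touching nothing.
It also fails if it takes over 51 s, if anything falls off the work surface, if the arm or the gripper's body presses on something with over 40 N, if the wrist force passes 120 N, or if a joint passes its speed limit or range.

## Robot

A 6-joint arm with a two-finger parallel gripper is mounted at the origin on the work surface. World frame = base frame: x ahead of the robot, y to its left, z up, the work surface at z = 0. Lengths are in m, angles in rad, forces in N, time in s.
With the tool pointing down it reaches from about 0.3 to 0.85 m from the base axis. Payload 5.4 kg.
Tool frame: the origin (TCP) lies on the centre line of the jaws, within the pads' length; the fingertips stand 8 mm ahead of it and the grasp point (between the pads) lies 11 mm behind it (manip.nose_length is the distance from the TCP to the fingertips, in m); z points along the fingers, y is the direction in which the jaws open and shut (so a half turn about z gives the same grasp; the last joint's range is limited). The gripper opens to 85 mm and grips with 20 to 120 N. Pads are 22 mm wide; open, the fingers measure 114 mm over their backs; the gripper's body (76 mm by 85 mm) begins 54 mm behind the grasp point. The pads swing forward as they close: fully open they stand 13 mm farther back than shut.
Start: joints at [0.976, 0.158, 1.597, -0, 1.386, -0.21], TCP at [0.216, 0.533, 0.239] pointing down, gripper open.
Joint ranges: [-2.91, 2.91], [-0.94, 2.29], [0.18, 2.7], [-1.29, 4.43], [0.17, 2.64], [-3, 3]. Speed limits (rad/s): [2.57, 2.57, 3.14, 3.14, 3.14, 3.14].

## Interface

Orientations are given as a unit quaternion [x, y, z, w].
In Python, from bench import manip gives the robot as it stands. The module is installed in compiled form; this text tells all that it offers.
- The arm moves only by the tool move_arm, never from a script. Its argument "deltas" is one flat list of numbers, 5 for each row, row after row: the shift along the world's x, y, z in units of 5 cm (1.0 is 5 cm), then the turn about the world's z in units of 30 degrees (1.0 is 30 degrees), then the gripper command: -1 is fully open, 1 is shut, values between are in proportion. In form: [dx, dy, dz, twist, gripper, dx, dy, dz, twist, gripper, ...]. A call has 1 to 20 rows; each row shifts and turns the commanded pose from where the row before left it; what a row does not reach is not made up. A row lasts 1/12 s, in which the tool goes at most 41.7 mm and 7.16 degrees, less where a joint would pass 70% of its speed; a pose out of reach is approached as far as the arm can. A call with a number of a shift or a turn outside -1 to 1 is refused whole. A call with a gripper value outside its range is refused whole. The fingers move at their own pace and stop on an object; "force" is the grip in N (left out, the last holds). Time passes only in rows, so rows that do not move let the fingers close. It gives the time, the measured TCP pose, the force and the opening at its end, in the units of the state.
- manip.observe(): the state, without advancing time (a new reading comes with each control period).
- manip.grab_frame(name): name is "side" or "top" or "wrist"; returns the picture (400x640x3 uint8, red, green, blue); there is no depth.
- manip.camera_params(name): a dict with "K" (3x3 intrinsics, pixels), "R" (3x3) and "t" (3): a world point X has camera coordinates R X + t. Camera axes: x right, y down, z forward; pixel columns grow to the right and rows downward; lengths in m; the calibration is good to about 2 mm. The wrist camera is an equidistant fisheye: a pixel r from the principal point sees the ray r / f radians off the axis. A picture is of the moment at which its call begins: read the wrist's pose just before it. camera_params takes no time and is no camera call; for the wrist camera it gives the pose at the moment of the call.
- manip.sign_off(): hands the job in, once; it reports no verdict.
Trained networks look in the newest picture that a camera, given by its name, has taken for a name from the list of things; names that differ only in an ending like _2 or _b are one class to them, and where a whole thing is asked for, a point or a joint stands for the part that bears it (a point fixed in the world has none). Each returns a list of dicts, best first, with "conf" (0 to 1); they miss things now and then, are a little off and sometimes report something else, mostly with a low value. They report only what shows in the picture. A call takes as long as a camera call.
- manip.find_in(label, camera): "uv" ([column, row] in pixels, amid what is visible of it).
- manip.outline_of(label, camera): "mask" (400x640 bool, what is visible of it) and "uv" ([column, row] in pixels, amid what is visible of it).
- manip.mark_of(label, camera): "uv" ([column, row] in pixels: a listed point, or the origin of a listed thing).
The state is a dict: "time_s": time; "joint_positions": joint angles; "qd": joint speeds; "joint_efforts": joint torques, N m; "tcp_pos": TCP position; "eef_rot": TCP orientation; "ft_force": force on the tool from outside, world axes, zero at the start; "moment": the same for the moment, N m; "opening": opening from 0.0 (shut) to 1.0 (fully open).
Only numpy, scipy, OpenCV 4.12 (cv2) and the standard library are available. Lean on these libraries where they do the work, as an engineer would, in place of code of your own. Each camera call takes 0.05 s, during which the arm holds its last target.

## Working session

There is one attempt and no reset: what is moved stays moved. The work goes in short steps, Python scripts to look and compute and a tool call to move; the robot and the scene stay as the last step left them, time stands still between calls to the robot, and variables do not carry over. Pictures are saved under pics/ and viewed, and the job is handed in when it is done.

Besides the shell and the picture viewer there is one more tool, called after ">>>" in YAML: its name, and indented under it one key for each argument. move_arm: Moves the arm, as the interface text tells. Shifts and turns lie within -1 to 1; 1 stands for 5 cm of shift or 30 degrees of turn. Its arguments: {"type":"object","properties":{"deltas":{"type":"array"},"force":{"type":"number"}},"required":["deltas"]}

```bash
mkdir -p pics; cat > h.py <<'E'
from bench import manip
import numpy as np, cv2
def save(n,f):
    im=manip.grab_frame(n); cv2.imwrite('pics/'+f,im[:,:,::-1]); return im
def ray(cam,uv):
    p=manip.camera_params(cam);K=np.array(p['K']);R=np.array(p['R']);t=np.array(p['t'])
    x=(uv[0]-K[0,2])/K[0,0];y=(uv[1]-K[1,2])/K[1,1]
    if cam=='wrist':
        r=np.hypot(x,y); d=np.array([np.sin(r)*x/max(r,1e-9),np.sin(r)*y/max(r,1e-9),np.cos(r)])
    else: d=np.array([x,y,1.])
    d=R.T@d; return -R.T@t,d/np.linalg.norm(d)
def atz(cam,uv,z):
    o,d=ray(cam,uv); return o+d*(z-o[2])/d[2]
def proj(cam,X):
    p=manip.camera_params(cam);c=np.array(p['R'])@np.array(X)+np.array(p['t']);K=np.array(p['K'])
    if cam=='wrist':
        th=np.arctan2(np.hypot(c[0],c[1]),c[2]);h=np.hypot(c[0],c[1]);c=np.array([c[0]/h*th,c[1]/h*th,1])
    else: c=c/c[2]
    return (K@c)[:2]
E
python3 - <<'E'
from h import *
print(manip.observe())
for c in ['top','side','wrist']:
    save(c,c+'0.png')
    o,d=ray(c,manip.camera_params(c)['K'][:2,2] if hasattr(manip.camera_params(c)['K'],'shape') else (320,200));print(c,o,d)
    for l in ['gate_hinge','latch_pivot','latch_tab','catch_post','carrier','jar','flask','tumbler','bowl','dish']:
        r=manip.mark_of(l,c)
        print(c,l,[(np.round(q['uv'],1),round(q['conf'],2)) for q in r[:2]])
print(manip.observe()['time_s'])
E
```

```text
{'time_s': 0.0, 'joint_positions': array([ 9.75913913e-01,  1.59081228e-01,  1.59824908e+00, -1.35505113e-06,
        1.38621143e+00, -2.10094515e-01]), 'qd': array([ 0.00082357,  0.00061707, -0.00078643, -0.00071123,  0.00057723,
        0.00041445]), 'joint_efforts': array([-3.38163873e-04, -3.96004021e+01, -3.31419539e+01, -4.22993699e-04,
        8.64024652e-03, -9.25931545e-06]), 'tcp_pos': array([0.21550847, 0.53244248, 0.23829038]), 'eef_rot': array([ 1.91209007e-01,  9.81548861e-01, -8.96926624e-04, -3.81124486e-04]), 'ft_force': array([-0.45177824, -0.44247867,  0.41571028]), 'moment': array([ 0.00395857,  0.03346925, -0.05221317]), 'opening': 0.9975484476493357}
top [0.28704177 0.01117571 1.45465029] [ 0.17983587  0.00497739 -0.98368404]
top gate_hinge [(array([299.7, 161. ]), 0.86), (array([306.5, 171.2]), 0.19)]
top latch_pivot [(array([305.2, 170.4]), 0.68)]
top latch_tab [(array([346.7, 177.5]), 0.83)]
top catch_post [(array([353.5, 189.7]), 0.54)]
top carrier [(array([330.8, 154.6]), 0.79)]
top jar [(array([385.2, 176.7]), 0.51)]
top flask [(array([213.5, 234.6]), 0.73
[... 451 characters left out ...]
ay([371.2, 346.5]), 0.46)]
side jar [(array([385.7, 270.7]), 0.84)]
side flask [(array([275.5, 177.6]), 0.56)]
side tumbler [(array([374.1, 348.8]), 0.71), (array([365.4, 195.9]), 0.62)]
side bowl [(array([317.1, 364.6]), 0.66), (array([350.3, 175.9]), 0.28)]
side dish [(array([373.1, 347.7]), 0.69)]
wrist [0.1427312  0.56204256 0.37411926] [ 0.28669323 -0.11550183 -0.95103434]
wrist gate_hinge [(array([192.6, 245.3]), 0.57)]
wrist latch_pivot []
wrist latch_tab []
wrist catch_post [(array([298.6, 323.5]), 0.22)]
wrist carrier []
wrist jar []
wrist flask [(array([299.7, 323.5]), 0.89)]
wrist tumbler []
wrist bowl [(array([ 39.6, 362.4]), 0.79)]
wrist dish [(array([ 70.1, 394.7]), 0.42)]
1.65
```

View pics/top0.png

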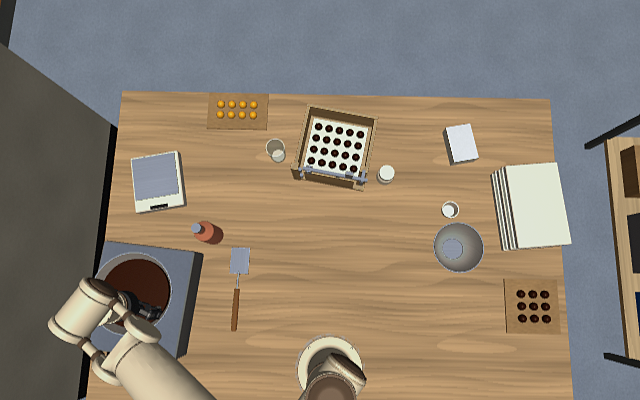

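View pics/side0.png

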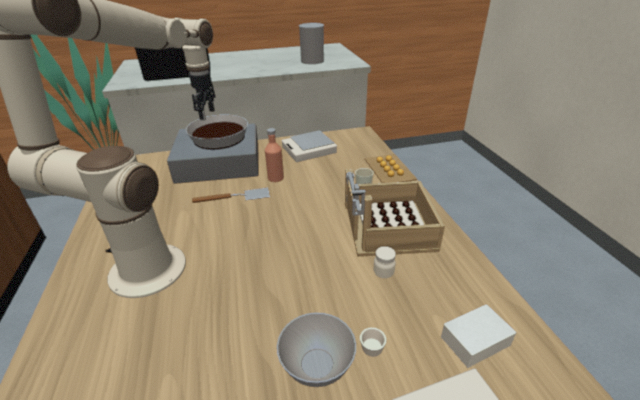

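View pics/wrist0.png

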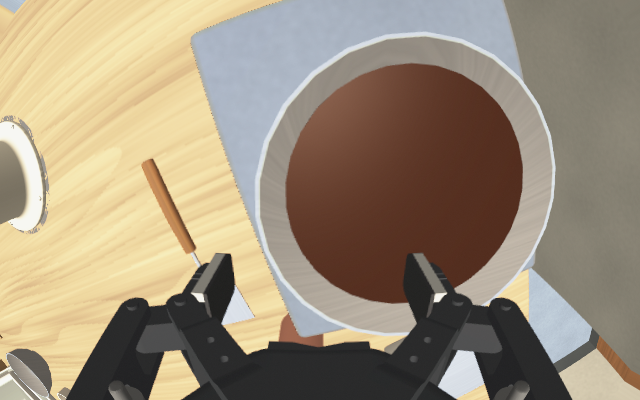

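```bash
python3 - <<'E'
from h import *
T=dict(gate_hinge=(299.7,161),latch_pivot=(305.2,170.4),latch_tab=(346.7,177.5),catch_post=(353.5,189.7),carrier=(330.8,154.6),jar=(385.2,176.7),flask=(213.5,234.6),tumbler=(276.5,156.9),bowl=(450.5,248.5),dish=(446.7,210))
S=dict(gate_hinge=(349.2,165.2),latch_pivot=(353.4,176.5),latch_tab=(355.4,193.2),catch_post=(355.8,253.5),carrier=(388.3,230.1),jar=(385.7,270.7),flask=(275.5,177.6),tumbler=(365.4,195.9),bowl=(317.1,364.6),dish=(373.1,347.7))
Z=dict(gate_hinge=.196,latch_pivot=.166,latch_tab=.196)
for k in T:
    print(k,atz('top',T[k],Z.get(k,0)).round(4),atz('side',S[k],Z.get(k,0)).round(4))
E
```

```text
gate_hinge [0.6558 0.1076 0.196 ] [0.6409 0.0958 0.196 ]
latch_pivot [0.6338 0.0913 0.166 ] [0.6486 0.0741 0.166 ]
latch_tab [ 0.6057 -0.0402  0.196 ] [ 0.6094 -0.0616  0.196 ]
catch_post [ 0.611  -0.0731  0.    ] [ 0.6068 -0.0943  0.    ]
carrier [0.7396 0.0106 0.    ] [ 0.7434 -0.0152  0.    ]
jar [ 0.6612 -0.1864  0.    ] [ 0.6661 -0.1847  0.    ]
flask [0.4396 0.4157 0.    ] [0.4378 0.4142 0.    ]
tumbler [0.7268 0.2072 0.    ] [0.739  0.1935 0.    ]
bowl [ 0.4087 -0.4127  0.    ] [ 0.4088 -0.4192  0.    ]
dish [ 0.5444 -0.4035  0.    ] [ 0.5444 -0.4099  0.    ]
```

The top view shows the carrier at about (335,145), with the gate and bar running from (300,170) to (367,183) and the jar at (386,174). In the side view the catch post is near (357,200), and the wrist sees only the pot. I'll move above the tab for a closer look.

>>> move_arm:
  deltas: [0, 0, 0.6, 0, -1, 0, 0, 0.6, 0, -1, 0.43, -0.64, 0.3, -0.15, -1, 0.43, -0.64, 0.3, -0.15, -1, 0.43, -0.64, 0, -0.15, -1, 0.43, -0.64, 0, -0.15, -1, 0.43, -0.64, 0, -0.15, -1, 0.43, -0.64, 0, -0.15, -1, 0.43, -0.64, 0, -0.15, -1, 0.43, -0.64, 0, -0.15, -1, 0.43, -0.64, 0, -0.15, -1, 0.43, -0.64, 0, -0.15, -1, 0.43, -0.64, 0, -0.15, -1, 0.43, -0.64, 0, -0.15, -1, 0.43, -0.64, 0, -0.15, -1, 0.43, -0.64, 0, -0.15, -1, 0.43, -0.64, 0, -0.15, -1, 0.43, -0.64, 0, -0.15, -1]
  force: 30

```text
time_s: 3.15
tcp_pos: [0.5606, 0.0191, 0.3294]
eef_rot: [0.733, 0.68, 0.0, 0.0]
ft_force: [-0.1, 0.6, 0.4]
opening: 1.001
```

>>> move_arm:
  deltas: [0.43, -0.64, 0, -0.15, -1, 0.2, -0.32, 0, -0.15, -1, 0, 0, 0, 0, -1, 0, 0, 0, 0, -1]

```text
time_s: 3.48
tcp_pos: [0.5914, -0.0278, 0.3288]
eef_rot: [0.783, 0.622, -0.0, -0.001]
ft_force: [-0.4, 1.0, -0.9]
opening: 1.001
```

```bash
python3 - <<'E'
from h import *
print(manip.observe()['ft_force'])
for c in ['wrist','top','side']:
    save(c,c+'1.png')
    for l in ['gate_hinge','latch_pivot','latch_tab','catch_post']:
        r=manip.mark_of(l,c)
        z=dict(gate_hinge=.196,latch_pivot=.166,latch_tab=.196).get(l,0)
        print(c,l,[(np.round(q['uv'],1),round(q['conf'],2),atz(c,q['uv'],z).round(4)) for q in r[:2]])
E
```

```text
[-0.3894453   0.9959009  -0.90467016]
wrist gate_hinge []
wrist latch_pivot [(array([340.9,  59. ]), 0.64, array([0.6386, 0.0855, 0.166 ])), (array([346.3,  30.1]), 0.6, array([0.65  , 0.1127, 0.166 ]))]
wrist latch_tab [(array([355.1, 204.8]), 0.55, array([ 0.621 , -0.0483,  0.196 ]))]
wrist catch_post []
top gate_hinge [(array([299.5, 163.1]), 0.84, array([0.6489, 0.108 , 0.196 ])), (array([306. , 170.9]), 0.34, array([0.6242, 0.0869, 0.196 ]))]
top latch_pivot [(array([303.8, 169.2]), 0.63, array([0.6377, 0.0959, 0.166 ])), (array([277.3, 156.4]), 0.6, array([0.6783, 0.1823, 0.166 ]))]
top latch_tab [(array([350.1, 175.6]), 0.51, array([ 0.612 , -0.0507,  0.196 ]))]
top catch_post []
side gate_hinge [(array([349.9, 164.6]), 0.57, array([0.6442, 0.0988, 0.196 ]))]
side latch_pivot [(array([350.3, 177.1]), 0.6, array([0.6382, 0.0732, 0.166 ]))]
side latch_tab [(array([356. , 189.9]), 0.69, array([ 0.6164, -0.0459,  0.196 ]))]
side catch_post [(array([354.1, 251.7]), 0.85, array([ 0.6044, -0.0853,  0.    ])), (array([230.8, 196.7]), 0.41, array([0.2562, 0.3218, 0.    ]))]
```

View pics/wrist1.png

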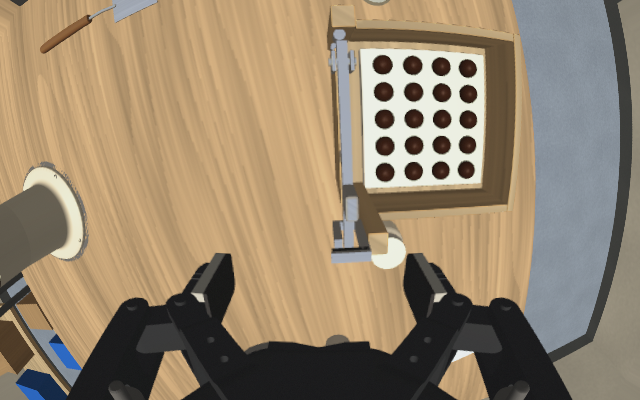

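```bash
python3 - <<'E'
import cv2
im=cv2.imread('pics/wrist1.png')[10:270,310:420]
cv2.imwrite('pics/w1z.png',cv2.resize(im[:, :],None,fx=4,fy=4,interpolation=2)[560:1040])
cv2.imwrite('pics/w1y.png',cv2.resize(im[:, :],None,fx=4,fy=4,interpolation=2)[0:300])
E
```

```text
(no output)
```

View pics/w1z.png

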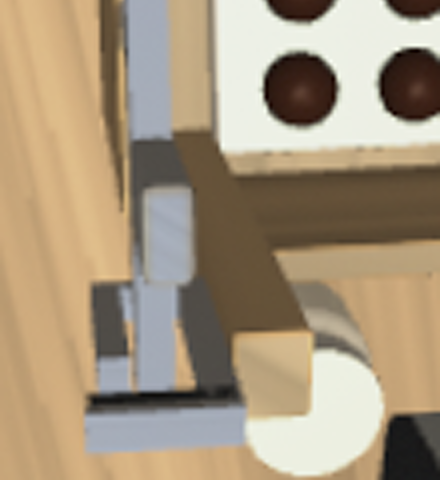

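View pics/w1y.png

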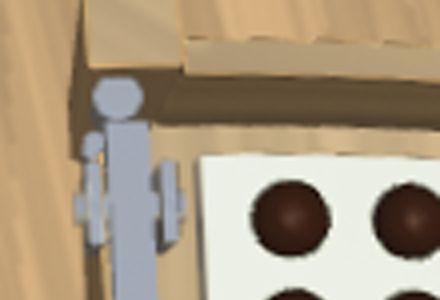

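```bash
python3 - <<'E'
from h import *
def w(x,y,oy=560): return (310+x/4,10+(y+oy)/4)
tab=atz('wrist',w(168,235),.214); hin=atz('wrist',w(118,98,0),.196); piv=atz('wrist',w(130,205,0),.166)
print(tab,hin,piv)
bar1=[atz('wrist',w(148,100),.172),atz('wrist',w(156,360),.172),atz('wrist',w(130,150,0),.172)]
print(bar1)
d=tab-hin; psi=np.degrees(np.arctan2(d[0],-d[1])); print('yaw',psi,np.hypot(*d[:2]))
d=tab-piv; print('yaw',np.degrees(np.arctan2(d[0],-d[1])),np.hypot(*d[:2]))
d=bar1[1]-bar1[2];print('yaw bar',np.degrees(np.arctan2(d[0],-d[1])))
# lip height
p=np.radians(np.degrees(np.arctan2(*( (bar1[1]-bar1[2])[[0]][0], -(bar1[1]-bar1[2])[1]))))
y=np.array([-np.sin(p),np.cos(p)]);x=np.array([np.cos(p),np.sin(p)])
for z in np.arange(.16,.26,.01):
    q=[atz('wrist',w(*a),z)[:2] for a in [(112,357),(112,388),(165,410),(165,450),(272,330)]]
    print(round(z,3),[np.round([(a-tab[:2])@x*1000,(a-tab[:2])@-y*1000],1) for a in q])
E
```

```text
[ 0.61717164 -0.04579689  0.214     ] [0.63992178 0.10231356 0.196     ] [0.64011847 0.08176267 0.166     ]
[array([ 0.62044408, -0.02641361,  0.172     ]), array([ 0.60887438, -0.09538641,  0.172     ]), array([0.64248261, 0.0940656 , 0.172     ])]
yaw -8.732526078835603 0.14984751065427637
yaw -10.197932842457105 0.12960710184915847
yaw bar -10.059449086218851
0.16 [array([-10.5,  54.5]), array([-10.7,  64. ]), array([ 3.8, 71.8]), array([ 3.8, 84.7]), array([33.5, 49.1])]
0.17 [array([-10.9,  49.7]), array([-11.2,  58.9]), array([ 2.9, 66.4]), array([ 2.9, 78.9]), array([31.6, 44.5])]
0.18 [array([-11.4,  44.9]), array([-11.6,  53.7]), array([ 2., 61.]), array([ 1.9, 73.1]), array([29.7, 39.8])]
0.19 [array([-11.8,  40. ]), array([-12.1,  48.6]), array([ 1.1, 55.6]), array([ 1. , 67.3]), array([27.8, 35.2])]
0.2 [array([-12.3,  35.2]), array([-12.5,  43.4]), array([ 0.2, 50.2]), array([ 0.1, 61.4]), array([25.9, 30.5])]
0.21 [array([-12.7,  30.4]), array([-13. ,  38.3]), array([-0.8, 44.8]), array([-0.8, 55.6]), array([24. , 25.9])]
0.22 [array([-13.2,  25.5]), array([-13.4,  33.1]), array([-1.7, 39.4]), array([-1.8, 49.8]), array([22.1, 21.2])]
0.23 [array([-13.7,  20.7]), array([-13.8,  28. ]), array([-2.6, 34. ]), array([-2.7, 44. ]), array([20.2, 16.5])]
0.24 [array([-14.1,  15.9]), array([-14.3,  22.9]), array([-3.5, 28.6]), array([-3.6, 38.1]), array([18.3, 11.9])]
0.25 [array([-14.6,  11. ]), array([-14.7,  17.7]), array([-4.5, 23.2]), array([-4.5, 32.3]), array([16.4,  7.2])]
```

In the wrist view the tab top is at about (352,209). The lip's top face is near (338,243) with the stop arm just beyond it. The bar yaw comes out at about -10° and the tab at (0.617,-0.046), which matches the side and top views. The lip top looks to be at z≈0.194, so the bar needs to rise about 34 mm at the catch.

>>> move_arm:
  deltas: [0.25, -0.19, -0.4, 0.1, 0, 0.25, -0.18, -0.4, 0, 0, 0, 0, -0.4, 0, 0, 0, 0, -0.3, 0, 0, 0, 0, 0, 0, 0, 0, 0, 0, 0, 0]

```text
time_s: 4.73
tcp_pos: [0.6159, -0.0455, 0.2536]
eef_rot: [0.766, 0.642, -0.001, -0.001]
ft_force: [0.4, 0.2, 0.5]
opening: 0.501
```

```bash
python3 - <<'E'
from h import *
s=manip.observe();print(s['tcp_pos'],s['eef_rot'],s['opening'],s['ft_force'])
save('wrist','wrist2.png')
r=manip.mark_of('latch_tab','wrist');print([(q['uv'],q['conf'],atz('wrist',q['uv'],.196)) for q in r])
im=cv2.imread('pics/wrist2.png')
cv2.imwrite('pics/w2z.png',cv2.resize(im[130:330,200:460],None,fx=3,fy=3,interpolation=2))
E
```

```text
[ 0.61587304 -0.04546641  0.25360242] [ 7.66308202e-01  6.42472335e-01 -5.79177119e-04 -8.38010040e-04] 0.5008080501430053 [0.3811372  0.21997691 0.46828538]
[([322.2, 223.6], 0.65, array([ 0.61954176, -0.04927175,  0.196     ]))]
```

View pics/w2z.png

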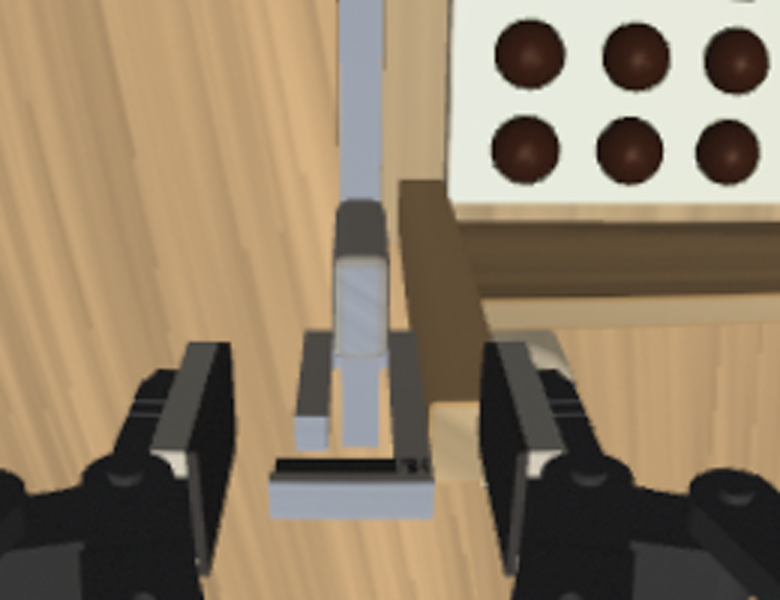

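```bash
python3 - <<'E'
from h import *
print(atz('wrist',(200+361/3,130+306/3),.214))
for z in(.18,.19,.2):print(z,atz('wrist',(200+312/3,130+416/3),z),atz('wrist',(200+312/3,130+449/3),z))
E
```

```text
[ 0.61846416 -0.04720267  0.214     ]
0.18 [ 0.59795799 -0.09161547  0.18      ] [ 0.59592546 -0.10186395  0.18      ]
0.19 [ 0.59951397 -0.08576241  0.19      ] [ 0.59757788 -0.09552461  0.19      ]
0.2 [ 0.60106995 -0.07990934  0.2       ] [ 0.5992303  -0.08918527  0.2       ]
```

The wrist view shows the tab top at (361,306) in the zoomed crop, centred between the pads and aligned with them. I'll descend and close.

>>> move_arm:
  deltas: [0.04, -0.03, -0.4, 0, 0, 0, 0, -0.4, 0, 0, 0, 0, -0.3, 0, 0, 0, 0, -0.19, 0, 0, 0, 0, 0, 0, 0.3, 0, 0, 0, 0, 0.5, 0, 0, 0, 0, 0.6, 0, 0, 0, 0, 0.7, 0, 0, 0, 0, 0.75, 0, 0, 0, 0, 0.8]
  force: 25

```text
time_s: 5.67
tcp_pos: [0.6166, -0.0468, 0.1914]
eef_rot: [0.766, 0.643, -0.002, -0.002]
ft_force: [-12.8, 1.7, 6.4]
opening: 0.135
```

>>> move_arm:
  deltas: [0, 0, 0, 0, 0.9, 0, 0, 0, 0, 1, 0, 0, 0, 0, 1, 0, 0, 0, 0, 1]

```text
time_s: 6.0
tcp_pos: [0.6166, -0.0468, 0.1914]
eef_rot: [0.766, 0.643, -0.002, -0.001]
ft_force: [-10.8, 1.7, 6.8]
opening: 0.136
```

```bash
python3 - <<'E'
from h import *
s=manip.observe();print(s['tcp_pos'],s['eef_rot'],s['opening'],s['ft_force'],s['moment'],s['time_s'])
save('wrist','wrist3.png')
im=cv2.imread('pics/wrist3.png')
cv2.imwrite('pics/w3z.png',cv2.resize(im[130:330,200:460],None,fx=3,fy=3,interpolation=2))
E
```

```text
[ 0.61658616 -0.04678854  0.19143977] [ 0.76616074  0.64264516 -0.00164712 -0.00148486] 0.135574105229458 [-10.80273919   1.68409541   6.84599066] [0.16837725 1.58310286 0.04564351] 6.0
```

View pics/w3z.png

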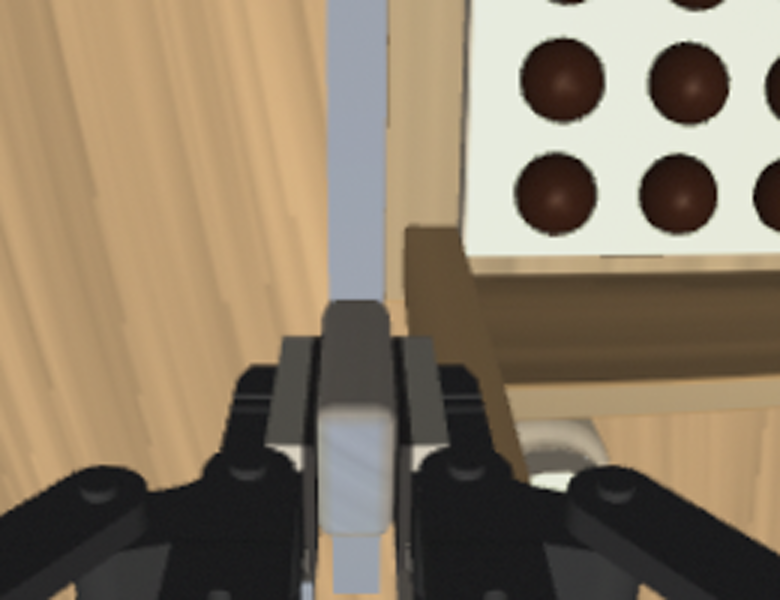

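Gripped: in the zoomed view the pads sit on both sides of the tab at (355,420). The tool presses the gate about 11 N towards the carrier, so I'll ease that off before lifting.

>>> move_arm:
  deltas: [-0.02, 0.004, 0, 0, 1, 0, 0, 0, 0, 1]

```text
time_s: 6.22
tcp_pos: [0.6165, -0.0468, 0.1915]
eef_rot: [0.766, 0.643, -0.001, -0.0]
ft_force: [-8.0, 0.7, 3.5]
opening: 0.132
```

>>> move_arm:
  deltas: [-0.02, 0.004, 0, 0, 1, -0.02, 0.004, 0, 0, 1, 0, 0, 0, 0, 1]

```text
time_s: 6.47
tcp_pos: [0.6162, -0.0467, 0.1915]
eef_rot: [0.766, 0.642, 0.001, 0.001]
ft_force: [0.2, -0.7, 4.5]
opening: 0.137
```

>>> move_arm:
  deltas: [0.004, 0.018, 0.064, 0, 1, 0.004, 0.02, 0.064, 0, 1, 0.004, 0.021, 0.064, 0, 1, 0.004, 0.023, 0.064, 0, 1, 0, 0, 0, 0, 1]

```text
time_s: 6.88
tcp_pos: [0.6164, -0.0424, 0.2033]
eef_rot: [0.766, 0.643, 0.0, 0.0]
ft_force: [1.6, -2.3, -1.7]
opening: 0.133
```

>>> move_arm:
  deltas: [0.003, 0.019, 0.045, 0, 1, 0.003, 0.019, 0.043, 0, 1, 0.003, 0.019, 0.043, 0, 1, 0.003, 0.02, 0.043, 0, 1, 0, 0, 0, 0, 1]

```text
time_s: 7.3
tcp_pos: [0.6169, -0.0385, 0.212]
eef_rot: [0.766, 0.643, 0.0, 0.0]
ft_force: [1.0, -4.8, -2.0]
opening: 0.134
```

```bash
python3 - <<'E'
from h import *
s=manip.observe();print(s['tcp_pos'],s['ft_force'])
save('side','side4.png')
im=cv2.imread('pics/side4.png')
cv2.imwrite('pics/s4z.png',cv2.resize(im[140:280,310:460],None,fx=4,fy=4,interpolation=2))
E
```

```text
[ 0.61694827 -0.03847246  0.21198297] [ 0.98723798 -4.75661322 -2.02269328]
```

View pics/s4z.png

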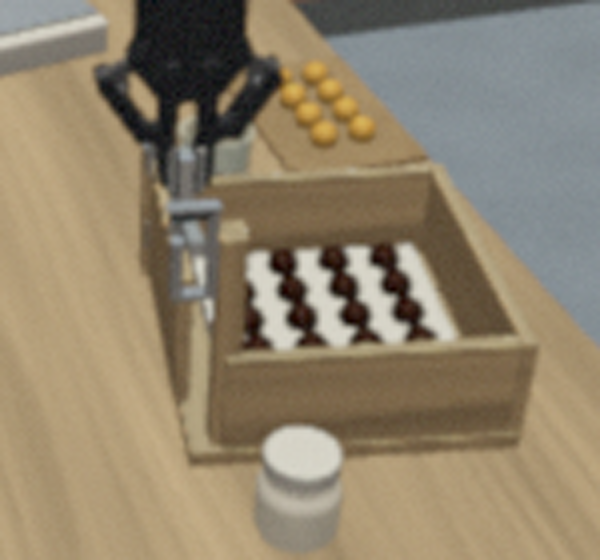

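>>> move_arm:
  deltas: [0, -0.01, 0.03, 0, 1, 0, 0, 0.03, 0, 1, 0, 0, 0, 0, 1]

```text
time_s: 7.6
tcp_pos: [0.6166, -0.0376, 0.2138]
eef_rot: [0.766, 0.643, 0.001, -0.001]
ft_force: [3.8, 2.9, -5.5]
opening: 0.135
```

>>> move_arm:
  deltas: [0.012, 0.02, 0.01, 0, 1, 0, 0, 0, 0, 1]

```text
time_s: 7.77
tcp_pos: [0.617, -0.0374, 0.2144]
eef_rot: [0.766, 0.643, -0.0, -0.001]
ft_force: [2.1, 2.6, -4.4]
opening: 0.135
```

>>> move_arm:
  deltas: [0.006, 0.014, 0.024, 0, 1, 0, 0.002, 0, 0, 1]

```text
time_s: 7.93
tcp_pos: [0.6174, -0.0368, 0.2159]
eef_rot: [0.766, 0.643, -0.0, -0.0]
ft_force: [0.9, 2.2, -5.0]
opening: 0.136
```

>>> move_arm:
  deltas: [0.006, 0.014, 0.024, 0, 1, 0, 0.002, 0, 0, 1]

```text
time_s: 8.1
tcp_pos: [0.6178, -0.0362, 0.2172]
eef_rot: [0.766, 0.643, -0.0, -0.0]
ft_force: [1.2, 1.9, -4.8]
opening: 0.136
```

>>> move_arm:
  deltas: [0.004, 0.014, 0.022, 0, 1, 0, 0.002, 0, 0, 1]

```text
time_s: 8.27
tcp_pos: [0.618, -0.0355, 0.2185]
eef_rot: [0.766, 0.643, -0.0, -0.0]
ft_force: [1.0, 1.4, -4.9]
opening: 0.136
```

>>> move_arm:
  deltas: [0.004, 0.012, 0.02, 0, 1, 0, 0, 0, 0, 1]

```text
time_s: 8.43
tcp_pos: [0.6183, -0.035, 0.2195]
eef_rot: [0.766, 0.643, -0.0, 0.0]
ft_force: [-0.2, 1.2, -4.7]
opening: 0.135
```

>>> move_arm:
  deltas: [0.002, 0.008, 0.014, 0, 1, 0, 0, 0, 0, 1]

```text
time_s: 8.6
tcp_pos: [0.6183, -0.0347, 0.2201]
eef_rot: [0.766, 0.643, -0.0, 0.0]
ft_force: [-1.4, 0.8, -5.2]
opening: 0.136
```

>>> move_arm:
  deltas: [0.002, 0.008, 0.014, 0, 1, 0, 0, 0, 0, 1]

```text
time_s: 8.77
tcp_pos: [0.6184, -0.0346, 0.2204]
eef_rot: [0.766, 0.642, -0.0, 0.0]
ft_force: [-0.8, -1.2, -5.7]
opening: 0.132
```

>>> move_arm:
  deltas: [0.001, 0.006, 0.014, 0, 1, 0, 0, 0, 0, 1]

```text
time_s: 8.93
tcp_pos: [0.6184, -0.0344, 0.2207]
eef_rot: [0.766, 0.642, -0.001, 0.0]
ft_force: [0.7, -2.5, -9.1]
opening: 0.139
```

```bash
python3 - <<'E'
from h import *
s=manip.observe();print(s['tcp_pos'],s['ft_force'],s['moment'])
save('wrist','wrist5.png');save('side','side5.png')
im=cv2.imread('pics/wrist5.png');a=cv2.resize(im[130:330,220:420],None,fx=2.4,fy=2.4,interpolation=2)
im=cv2.imread('pics/side5.png');b=cv2.resize(im[160:240,330:390],None,fx=6,fy=6,interpolation=2)
cv2.imwrite('pics/w5z.png',a);cv2.imwrite('pics/s5z.png',b)
E
```

```text
[ 0.61837839 -0.03438243  0.22069467] [ 0.72838493 -2.457375   -9.14268943] [-0.59568464 -0.16500025 -0.077803  ]
```

View pics/w5z.png

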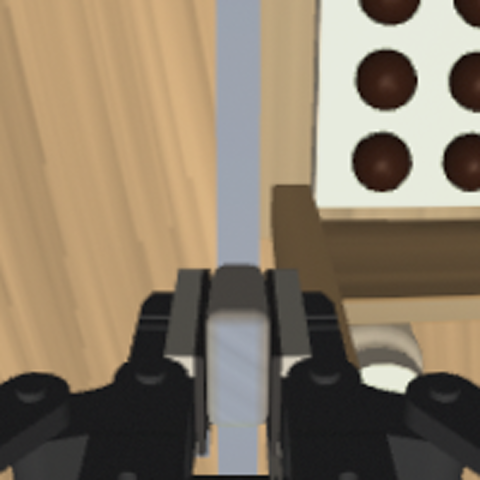

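View pics/s5z.png

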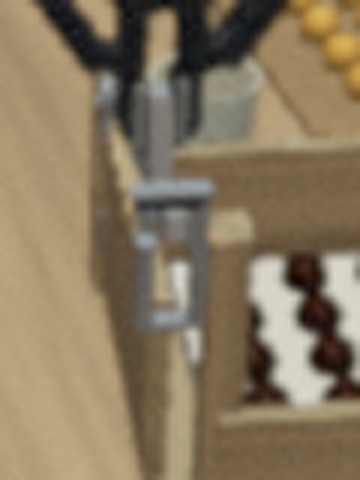

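Contact with the stop is at TCP z≈0.220, matching the vision estimate. The side crop shows the bar's end at (175,225) just under the stop arm at (175,190), above the lip at (147,240). I'll back down about 2.3 mm.

>>> move_arm:
  deltas: [-0.002, -0.014, -0.03, 0, 1, -0.002, -0.012, -0.03, 0, 1, 0, 0, 0, 0, 1]

```text
time_s: 9.28
tcp_pos: [0.6185, -0.0349, 0.2196]
eef_rot: [0.766, 0.642, 0.001, -0.0]
ft_force: [-4.1, -0.5, 0.0]
opening: 0.136
```

>>> move_arm:
  deltas: [-0.01, -0.012, -0.026, 0, 1, 0, 0, 0, 0, 1]

```text
time_s: 9.45
tcp_pos: [0.6184, -0.0357, 0.2182]
eef_rot: [0.766, 0.642, 0.001, 0.001]
ft_force: [-2.3, -0.4, 1.7]
opening: 0.138
```

```bash
python3 - <<'E'
import numpy as np
r=.1438
f=lambda t:np.array([-np.sin(np.radians(9.93+t)),-np.cos(np.radians(9.93+t))])*r
th=[0,1,2,3,4,5]
for a,b in zip(th,th[1:]):print(a,b,((f(b)-f(a))/.05).round(3),round(-(b-a)/30,3))
E
```

```text
0 1 [-0.049  0.009] -0.033
1 2 [-0.049  0.01 ] -0.033
2 3 [-0.049  0.011] -0.033
3 4 [-0.049  0.012] -0.033
4 5 [-0.049  0.013] -0.033
```

>>> move_arm:
  deltas: [-0.049, 0.009, 0, -0.033, 1, -0.049, 0.01, 0, -0.033, 1, 0, 0, 0, 0, 1]

```text
time_s: 9.7
tcp_pos: [0.6132, -0.0349, 0.2179]
eef_rot: [0.778, 0.629, 0.001, 0.001]
ft_force: [-1.0, -1.2, 1.8]
opening: 0.133
```

>>> move_arm:
  deltas: [-0.049, 0.011, 0, -0.033, 1, 0, 0, 0, 0, 1]

```text
time_s: 9.87
tcp_pos: [0.6106, -0.0344, 0.2176]
eef_rot: [0.783, 0.622, 0.0, 0.0]
ft_force: [-1.2, -1.9, 2.1]
opening: 0.135
```

```bash
python3 - <<'E'
import numpy as np
r=.1438
f=lambda t:np.array([-np.sin(np.radians(9.93+t)),-np.cos(np.radians(9.93+t))])*r
th=[3,4.5,6,7.5,9,10.5,12]+list(np.arange(14.5,80,2.5))
for a,b in zip(th,th[1:]):print(a,b,((f(b)-f(a))/.05).round(3),round(-(b-a)/30,3))
E
```

```text
3 4.5 [-0.073  0.018] -0.05
4.5 6 [-0.073  0.02 ] -0.05
6 7.5 [-0.072  0.022] -0.05
7.5 9 [-0.072  0.023] -0.05
9 10.5 [-0.071  0.025] -0.05
10.5 12 [-0.07   0.027] -0.05
12 14.5 [-0.115  0.049] -0.083
14.5 17.0 [-0.113  0.054] -0.083
17.0 19.5 [-0.111  0.059] -0.083
19.5 22.0 [-0.108  0.064] -0.083
22.0 24.5 [-0.105  0.069] -0.083
24.5 27.0 [-0.102  0.073] -0.083
27.0 29.5 [-0.099  0.078] -0.083
29.5 32.0 [-0.095  0.082] -0.083
32.0 34.5 [-0.092  0.086] -0.083
34.5 37.0 [-0.088  0.09 ] -0.083
37.0 39.5 [-0.084  0.094] -0.083
39.5 42.0 [-0.08   0.097] -0.083
42.0 44.5 [-0.075  0.1  ] -0.083
44.5 47.0 [-0.071  0.104] -0.083
47.0 49.5 [-0.066  0.107] -0.083
49.5 52.0 [-0.061  0.109] -0.083
52.0 54.5 [-0.057  0.112] -0.083
54.5 57.0 [-0.052  0.114] -0.083
57.0 59.5 [-0.047  0.116] -0.083
59.5 62.0 [-0.042  0.118] -0.083
62.0 64.5 [-0.036  0.12 ] -0.083
64.5 67.0 [-0.031  0.122] -0.083
67.0 69.5 [-0.026  0.123] -0.083
69.5 72.0 [-0.02   0.124] -0.083
72.0 74.5 [-0.015  0.125] -0.083
74.5 77.0 [-0.009  0.125] -0.083
77.0 79.5 [-0.004  0.125] -0.083
```

>>> move_arm:
  deltas: [-0.073, 0.018, 0.004, -0.05, 1, -0.073, 0.02, 0.004, -0.05, 1, 0, 0, 0, 0, 1]

```text
time_s: 10.12
tcp_pos: [0.6031, -0.0325, 0.2176]
eef_rot: [0.799, 0.601, 0.0, 0.0]
ft_force: [0.3, -0.6, 2.0]
opening: 0.138
```

>>> move_arm:
  deltas: [-0.072, 0.022, 0.002, -0.05, 1, -0.072, 0.023, 0.002, -0.05, 1, -0.071, 0.025, 0, -0.05, 1, -0.07, 0.027, 0, -0.05, 1, -0.115, 0.049, 0, -0.083, 1, -0.113, 0.054, 0, -0.083, 1, 0, 0, 0, 0, 1]

```text
time_s: 10.7
tcp_pos: [0.5773, -0.0221, 0.2177]
eef_rot: [0.853, 0.522, 0.0, 0.0]
ft_force: [0.4, -1.0, 0.2]
opening: 0.139
```

>>> move_arm:
  deltas: [-0.111, 0.059, 0, -0.083, 1, -0.108, 0.064, 0, -0.083, 1, -0.105, 0.069, 0, -0.083, 1, -0.102, 0.073, 0, -0.083, 1, -0.099, 0.078, 0, -0.083, 1, -0.095, 0.082, 0, -0.083, 1, -0.092, 0.086, 0, -0.083, 1, -0.088, 0.09, 0, -0.083, 1, -0.084, 0.094, 0, -0.083, 1, -0.08, 0.097, 0, -0.083, 1]

```text
time_s: 11.53
tcp_pos: [0.5297, 0.0172, 0.2177]
eef_rot: [0.945, 0.326, 0.0, 0.0]
ft_force: [2.1, -0.9, -0.5]
opening: 0.14
```

>>> move_arm:
  deltas: [-0.075, 0.1, 0, -0.083, 1, -0.071, 0.104, 0, -0.083, 1, -0.066, 0.107, 0, -0.083, 1, -0.061, 0.109, 0, -0.083, 1, -0.057, 0.112, 0, -0.083, 1, -0.052, 0.114, 0, -0.083, 1]

```text
time_s: 12.03
tcp_pos: [0.5106, 0.0495, 0.2177]
eef_rot: [0.98, 0.201, 0.0, 0.0]
ft_force: [-0.5, -0.7, -0.3]
opening: 0.134
```

>>> move_arm:
  deltas: [-0.047, 0.116, 0, -0.083, 1, -0.042, 0.118, 0, -0.083, 1, -0.036, 0.12, 0, -0.083, 1, -0.031, 0.122, 0, -0.083, 1, -0.026, 0.123, 0, -0.083, 1, -0.02, 0.124, 0, -0.083, 1, -0.015, 0.125, 0, -0.083, 1, -0.009, 0.125, 0, -0.083, 1, -0.003, 0.075, 0, -0.05, 1, 0, 0.05, 0, -0.033, 1, 0, 0, 0, 0, 1, 0, 0, 0, 0, 1]

```text
time_s: 13.03
tcp_pos: [0.499, 0.1045, 0.2177]
eef_rot: [1.0, 0.007, 0.0, -0.0]
ft_force: [0.1, 1.3, 0.4]
opening: 0.137
```

>>> move_arm:
  deltas: [-0.022, 0, -0.045, 0, 1, -0.022, 0, -0.045, 0, 1, -0.021, 0, -0.045, 0, 1, -0.021, 0, -0.044, 0, 1, -0.019, 0, -0.044, 0, 1, -0.018, 0, -0.044, 0, 1, -0.017, 0, -0.044, 0, 1, -0.016, 0, -0.044, 0, 1, -0.015, 0, -0.044, 0, 1, -0.014, 0, -0.044, 0, 1, 0, 0, 0, 0, 1]

```text
time_s: 13.95
tcp_pos: [0.4894, 0.1043, 0.195]
eef_rot: [1.0, 0.007, -0.0, 0.0]
ft_force: [2.0, -0.8, -0.0]
opening: 0.139
```

>>> move_arm:
  deltas: [-0.008, 0, -0.03, 0, 1, -0.007, 0, -0.03, 0, 1, 0, 0, 0, 0, 1]

```text
time_s: 14.2
tcp_pos: [0.4885, 0.1043, 0.1922]
eef_rot: [1.0, 0.007, -0.0, 0.0]
ft_force: [-1.1, -1.5, 1.3]
opening: 0.133
```

>>> move_arm:
  deltas: [-0.004, 0, -0.02, 0, 1, 0, 0, 0, 0, 1]

```text
time_s: 14.37
tcp_pos: [0.4885, 0.1043, 0.192]
eef_rot: [1.0, 0.007, -0.0, 0.0]
ft_force: [-2.7, -1.9, 4.7]
opening: 0.14
```

```bash
python3 - <<'E'
from h import *
s=manip.observe();print(s['tcp_pos'],s['ft_force'],s['moment'])
save('wrist','wrist6.png');save('side','side6.png')
im=cv2.imread('pics/side6.png');b=cv2.resize(im[110:260,290:440],None,fx=4,fy=4,interpolation=2)
cv2.imwrite('pics/s6z.png',b)
E
```

```text
[0.48852044 0.10431161 0.19195549] [-2.73695975 -1.92923863  4.66630065] [-0.09227798  0.12644525  0.02457579]
```

View pics/s6z.png

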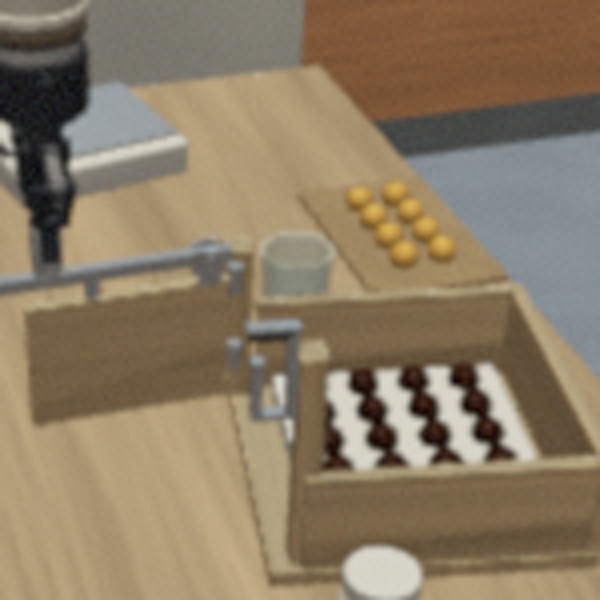

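View pics/wrist6.png

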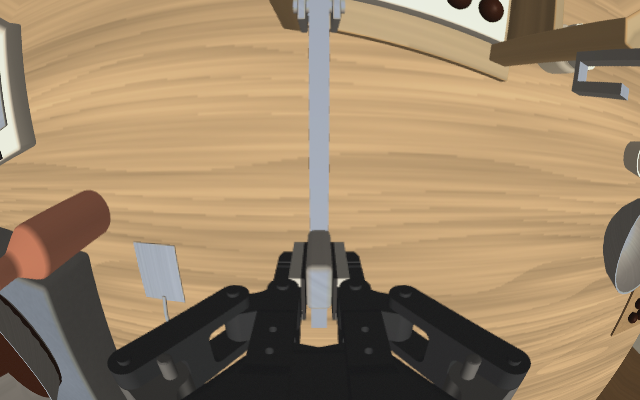

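The side crop shows the gate standing wide open, with the bar level on its rest peg at (92,285). The wrist view shows the tab still pinched, so I'll release gently and go straight up.

>>> move_arm:
  deltas: [0.005, -0.008, 0.012, 0, 1, 0, 0, 0, 0, 0.7, 0, 0, 0, 0, 0.6, 0, 0, 0, 0, 0.5, 0, 0, 0, 0, 0.3, 0, 0, 0, 0, 0.1, 0, 0, 0, 0, 0, 0, 0, 0, 0, 0]

```text
time_s: 15.13
tcp_pos: [0.4889, 0.104, 0.1921]
eef_rot: [1.0, 0.007, -0.0, -0.0]
ft_force: [-0.4, -0.0, -0.1]
opening: 0.499
```

>>> move_arm:
  deltas: [0, 0, 0.1, 0, 0, 0, 0, 0.2, 0, 0, 0, 0, 0.4, 0, 0, 0, 0, 0.5, 0, 0, 0, 0, 0.6, 0, 0, 0, 0, 0.6, 0, 0, -0.3, 0, 0.4, 0, 0, -0.6, 0, 0, 0, 0, -0.6, 0, 0, 0, 0, 0, 0, 0, 0, 0, 0, 0, 0, 0, 0]

```text
time_s: 16.05
tcp_pos: [0.4134, 0.1041, 0.3335]
eef_rot: [1.0, 0.007, 0.001, 0.0]
ft_force: [-0.7, -0.6, 0.6]
opening: 0.497
```

```bash
python3 - <<'E'
from h import *
s=manip.observe();print(s['tcp_pos'],s['ft_force'],s['opening'],s['time_s'])
for c in ['side','top']:
    save(c,c+'7.png')
    for l in ['gate_hinge','latch_pivot','latch_tab','jar','flask','tumbler','bowl','dish']:
        r=manip.mark_of(l,c)
        z=dict(gate_hinge=.196,latch_pivot=.166,latch_tab=.196).get(l,0)
        print(c,l,[(np.round(q['uv'],1),round(q['conf'],2),atz(c,q['uv'],z).round(4)) for q in r[:1]])
im=cv2.imread('pics/side7.png');b=cv2.resize(im[110:260,250:440],None,fx=4,fy=4,interpolation=2)
cv2.imwrite('pics/s7z.png',b)
E
```

```text
[0.41337708 0.10410757 0.33347795] [-0.73936907 -0.63736481  0.60041057] 0.49719112011994354 16.05
side gate_hinge [(array([348.5, 165.5]), 0.58, array([0.6382, 0.0945, 0.196 ]))]
side latch_pivot [(array([346.6, 174.2]), 0.97, array([0.6323, 0.0934, 0.166 ]))]
side latch_tab [(array([303.3, 171.3]), 0.76, array([0.4941, 0.0977, 0.196 ]))]
side jar [(array([383.8, 271.8]), 0.82, array([ 0.6593, -0.1874, -0.    ]))]
side flask [(array([274.2, 174.3]), 0.62, array([0.4365, 0.4416, 0.    ]))]
side tumbler [(array([364.7, 194.7]), 0.85, array([0.7392, 0.2017, 0.    ]))]
side bowl [(array([319.7, 362.8]), 0.93, array([ 0.4155, -0.4164, -0.    ]))]
side dish [(array([373.2, 348.3]), 0.74, array([ 0.5441, -0.4114,  0.    ]))]
top gate_hinge [(array([300.3, 163.2]), 0.66, array([0.6487, 0.1055, 0.196 ]))]
top latch_pivot [(array([298.2, 175.7]), 0.6, array([0.6159, 0.1131, 0.166 ]))]
top latch_tab []
top jar [(array([384.3, 176.7]), 0.58, array([ 0.6611, -0.1832,  0.    ]))]
top flask [(array([210.3, 232.1]), 0.76, array([0.4482, 0.4275, 0.    ]))]
top tumbler [(array([279. , 154.8]), 0.72, array([0.7349, 0.1985, 0.    ]))]
top bowl [(array([453.5, 249.5]), 0.85, array([ 0.4054, -0.423 ,  0.    ]))]
top dish [(array([450. , 210.7]), 0.66, array([ 0.5421, -0.4151,  0.    ]))]
```

View pics/s7z.png

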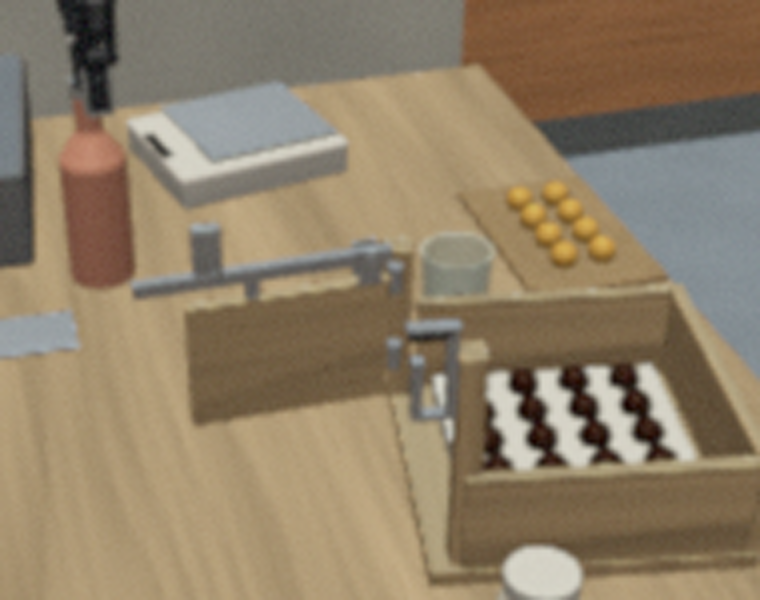

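View pics/top7.png

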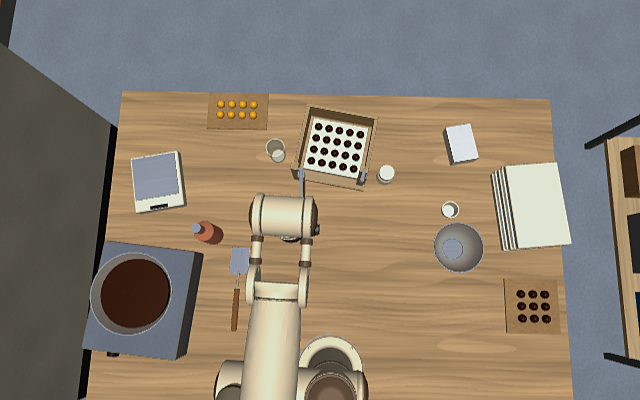

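The gate stands open square to the carrier front and the bar lies level on its rest peg (side crop, 252,290). The gripper is clear of it and the bystanders are where they were. I'll hand it in.

```bash
python3 -c "
from bench import manip
print(manip.sign_off(), manip.observe()['time_s'])"
```

```text
the job is handed in; nothing more can be done
the job is handed in; nothing more can be done
```

The carrier's gate stands wide open, the latch bar is back down on its rest, and the gripper is well clear. I handed the job in at about 17 s of the 51 s allowed; sign-off gave no verdict.

- **Latch:** I pinched the tab and raised the bar along its arc until it just touched the rubber stop, with the wrist reading about 9 N. I then lowered it about 2 mm at the tab. That agreed with the lip height I had measured in the images (about 34 mm of rise at the catch).
- **Gate:** I swung it open at up to about 30°/s. The wrist force stayed within about 3 N in every reading during the swing, and the tool path puts the final angle at about 1.39 rad, beyond the 1.2 needed.
- **Bar and release:** I lowered the bar until the rest took its weight, then opened the jaws and lifted straight up.
- **Last checks:** The side picture shows the gate open and the bar level on its rest. The wrist force was back near zero. The jar, tumbler, bowl and dish were within about 1 cm of their first positions.

**Off or in disagreement:**
- While the jaws closed, the tool pressed the gate towards the carrier with up to about 13 N at the wrist; I eased it off before lifting. That is under the 18 N limit for the catch.
- The flask's position differed by up to 27 mm between detector readings. The arm never went near it and it looks unmoved in the pictures, so I take that as detector error.
- The final top view found no tab because the arm hid it.

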